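Stow the logged borehole samples in the covered bay of the sample case

TASK

The four soil samples on the open front shelf of the sample case have been logged and stand in borehole order. Lift the clear divider flap by its lug until it leans back open by itself, then stow every sample upright in the lower bay behind, each in the pocket straight behind the one it stands in now, so that the order of the row is kept. Do not tip the samples over on the way, and leave the flap open.

Things in the scene. Friction and masses are not known exactly. Their poses are not given: they have to be found in the camera images.
- case: Grey aluminium sample case fixed on the bench, 170 (x) by 408 mm (y). Origin on its underside; x from the front row towards the rear bay, y along the rows to the left, z up. Open front shelf (top z = 48 mm) with four round pockets, cork-floored, 66 mm wide, 8 deep, at x = -44, y = -132, -44, 44, 132 mm, floor z = 40 mm. At its right end a narrow well with a marker and a hex key.
- rear_row (a point): Middle of the rear row, at pocket floor height: case x = 40, y = 0, z = 6 mm. Four round pockets (66 mm wide, 8 mm deep) at y = -132, -44, 44, 132 mm, each 84 mm straight behind (along case x) and 34 mm lower than its front pocket. They lie in a bay under the clear flap, x = -2 to 82 mm, walls up to z = 66 mm, no walls between the pockets.
- flap (a joint): Angle of the clear divider flap over the rear bay, rad: 0 is shut (every start), grows as its front edge is lifted up and back, 2.1 is the stop. Free hinge, flap 0.2 kg: let go below about 1.3 it falls shut, beyond about 1.6 it falls back to the stop and stays open.
- flap_axis (a point): Middle of the flap's hinge line, on top of the case's rear wall: case x = 86, y = 0, z = 69.5 mm. The hinge line runs along the case's y.
- flap_lug (a point): Grip point on the black pull lug in the middle of the flap's front edge: 83 mm in front of the hinge line and 24 mm above it when shut, 10 mm below the lug's top. The lug is 14 mm wide (case y), 10 mm thick (case x), upright when shut. Pinched across its 14 mm width (fingers closing along case y) it can pivot between the pads as the flap swings.
- red_jar_center (a point): Centre (half-way up) of the white screw-lid jar with the red lid: 56 mm high, body 42 mm, lid (top 14 mm) 46 mm in diameter. Stands upright in one of the front pockets (varies). Grip from above, fingers closing along the row (case y); at least 42 mm free to its neighbours.
- blue_jar_center (a point): Centre (half-way up) of the white screw-lid jar with the light blue lid: 56 mm high, body 42 mm, lid (top 14 mm) 46 mm in diameter. Stands upright in one of the front pockets (varies). Grip from above, fingers closing along the row (case y); at least 42 mm free to its neighbours.
- tall_liner_center (a point): Centre (half-way up) of the tall slim soil liner: steel tube with black end caps, 40 mm in diameter, 58 mm high. Stands upright in one of the front pockets (varies). Grip from above, fingers closing along the row (case y); at least 42 mm free to its neighbours.
- short_liner_center (a point): Centre (half-way up) of the short soil liner: brass tube with black plugs let into its ends, 44 mm in diameter, 44 mm high. Stands upright in one of the front pockets (varies). Grip from above, fingers closing along the row (case y); at least 42 mm free to its neighbours.

How it is judged:
By the outcome, as a careful person would: the job done as asked, in the order asked, and still so for the second after the job is handed in, with the robot touching nothing.
It also fails if it takes over 99 s, if anything falls off the work surface, if the arm or the gripper's body presses on something with over 40 N, if the wrist force passes 120 N, or if a joint passes its speed limit or range.

ROBOT

A 6-joint arm with a two-finger parallel gripper is mounted at the origin on a cart in front of the work surface, level with it; the furniture and walls round the work are solid. World frame = base frame: x ahead of the robot, y to its left, z up, the work surface at z = 0. Lengths are in mm, angles in rad, forces in N, time in s.
With the tool pointing down it reaches from about 350 to 775 mm from the base axis. Payload 7.3 kg.
Tool frame: the origin (TCP) lies at the very end of the fingers, on their centre line; the grasp point (between the pads) lies 19 mm behind it; z points along the fingers, y is the line along which they close (so a half turn about z gives the same grasp; the last joint's range is limited). The gripper opens to 92 mm and grips with 3 to 60 N. Pads are 19 mm wide; open, the fingers measure 130 mm over their backs; the gripper's body (75 mm by 190 mm) begins 47 mm behind the grasp point.
Start: joints at [-1.29, 0.342, 1.524, -0, 1.275, -0.146], TCP at [217.353, -477.915, 226.741] pointing down, gripper open.
Joint ranges: [-2.53, 2.53], [-0.77, 2.02], [0.04, 2.7], [-1, 4.14], [0.28, 2.66], [-3.11, 3.11]. Speed limits (rad/s): [2.57, 2.57, 3.14, 3.14, 3.14, 3.14].

INTERFACE

Orientations are given as [roll, pitch, yaw] about the fixed x, y, z axes, in that order (R = Rz(yaw) Ry(pitch) Rx(roll)).
In Python, from plant import bot gives the robot as it stands.
- The arm moves only by the tool apply_moves, never from a script. Its argument "motion" is text: rows parted by semicolons, each of 4 numbers parted by spaces: the shift along the tool's x, y, z in m, then the turn about the tool's z in degrees. A call has 1 to 8 rows; each row shifts and turns the commanded pose from where the row before left it, along the tool's axes as they then stand; what a row does not reach is not made up. A row lasts 1/8 s, in which the tool goes at most 62.5 mm and 10.7 degrees, less where a joint would pass 70% of its speed; a pose out of reach is approached as far as the arm can. A call with a gripper value outside its range is refused whole. "fingers" is the opening, from -1 (shut) to 1 (fully open), set as the call begins (left out, the last holds). The fingers move at their own pace and stop on an object; the grip force is fixed at half the most. Time passes only in rows, so rows that do not move let the fingers close. It gives the time, the measured TCP pose, the force, the opening and the grip force at its end, in the units of the state.
- bot.get_obs(): the state, without advancing time (a new reading comes with each control period).
- bot.capture(name): name is "scene" or "top" or "wrist"; returns a dict with "img" (400x640x3 uint8, blue, green, red), "range_z" (400x640 float32, mm along the optical axis (not along the pixel's ray), 0 where there is no reading), "fx", "fy", "cx", "cy" (pixels), "world_from_camera" (4x4, takes a point from camera to world coordinates); the wrist camera has in their place "mount" (4x4, takes a point from camera to tool coordinates, whose origin is the TCP and whose axes are the flange's). Camera axes: x right, y down, z forward; pixel columns grow to the right and rows downward; lengths in mm; the calibration is good to about 2 mm. A picture is of the moment at which its call begins: read the wrist's pose just before it.
- bot.close_job(): hands the job in; it is judged then, once.
Trained networks look in a picture, given as the dict that the camera call returned (one of the last four; its "shot" number tells which), for a name from the list of things; names that differ only in an ending like _2 or _b are one class to them, and where a whole thing is asked for, a point or a joint stands for the part that bears it (a point fixed in the world has none). Each returns a list of dicts, best first, with "p" (0 to 1); they miss things now and then, are a little off and sometimes report something else, mostly with a low value. They report only what shows in the picture. A call takes as long as a camera call.
- bot.cut_out(picture, thing): "pixels" (400x640 bool, what is visible of it) and "point" ([column, row] in pixels, amid what is visible of it).
The state is a dict: "time": time; "joint_positions": joint angles; "dq": joint speeds; "tau": joint torques, N m; "tool_pos": TCP position; "tcp_rot": TCP orientation; "contact_force": force on the tool from outside, world axes, zero at the start; "moment": the same for the moment, N m; "grip_width": finger opening in mm; "finger_force": force on a finger pad.
Only numpy, scipy, OpenCV 4.12 (cv2) and the standard library are available. Lean on these libraries where they do the work, as an engineer would, in place of code of your own. Each camera call takes 0.05 s, during which the arm holds its last target. There are 200 camera calls.

## Working session

There is one attempt and no reset: what is moved stays moved. The work goes in short steps, Python scripts to look and compute and a tool call to move; the robot and the scene stay as the last step left them, time stands still between calls to the robot, and variables do not carry over. Pictures are saved under pics/ and viewed, at most 14 in all, crops included, and the job is handed in when it is done.

Besides the shell and the picture viewer there is one more tool, called after ">>>" in YAML: its name, and indented under it one key for each argument. apply_moves: Moves the arm, as the interface text tells. Its arguments: {"type":"object","properties":{"motion":{"type":"string"},"fingers":{"type":"number"}},"required":["motion"]}

```bash
mkdir -p pics; ls; cat > h.py <<'E'
import numpy as np,cv2
from plant import bot
from scipy.spatial.transform import Rotation as R
def pts(c,mask,W=None):
    v,u=np.nonzero(mask&(c['range_z']>0)); z=c['range_z'][v,u]
    P=np.stack([(u-c['cx'])/c['fx']*z,(v-c['cy'])/c['fy']*z,z],1)
    W=c['world_from_camera'] if W is None else W
    return P@W[:3,:3].T+W[:3,3]
def wristW(o,c):
    T=np.eye(4);T[:3,:3]=R.from_euler('xyz',o['tcp_rot']).as_matrix();T[:3,3]=o['tool_pos'];return T@c['mount']
NAMES=['red_jar_center','blue_jar_center','tall_liner_center','short_liner_center','flap_lug','flap','case']
def look(c,W=None,names=NAMES):
    for n in names:
        for d in bot.cut_out(c,n)[:2]:
            p=pts(c,d['pixels'],W)
            if len(p)==0: print(n,d['p'],'nodepth',d['point']);continue
            top=p[p[:,2]>np.percentile(p[:,2],98)-6]
            print(n,round(d['p'],2),d['point'],len(p),'med',np.median(p,0).round(1),'top mid',((top.min(0)+top.max(0))/2).round(1),'zmax',np.percentile(p[:,2],98).round(1))
E
python3 - <<'E'
from h import *
o=bot.get_obs();print(o)
for n in ('top','scene'):
    c=bot.capture(n);cv2.imwrite(f'pics/{n}0.png',c['img']);print(n);look(c)
E
```

```text
pics
{'time': 0.0, 'joint_positions': array([-1.28997961e+00,  3.42671341e-01,  1.52501180e+00, -1.64140597e-05,
        1.27540765e+00, -1.45964513e-01]), 'dq': array([ 1.02989460e-04,  4.13288464e-05, -9.08181748e-04,  5.54085289e-04,
        9.31727490e-04,  1.08509964e-04]), 'tau': array([ 9.18562073e-04, -4.31243956e+01, -2.44219315e+01,  7.18284328e-02,
        5.60222450e-02, -1.29177570e-04]), 'tool_pos': array([ 217.23811871, -477.49710909,  226.07345818]), 'tcp_rot': array([-3.14010816e+00, -2.02370067e-04,  4.26785864e-01]), 'contact_force': array([-0.08609744, -0.66113886,  0.13433514]), 'moment': array([ 0.05712005, -0.02961785,  0.03555252]), 'finger_force': 0.0, 'grip_width': 91.56407658019045}
top
red_jar_center 0.56 [302.2, 242.3] 470 med [490.2  50.2  95.8] top mid [489.6  50.8  96.3] zmax 98.7
blue_jar_center 0.63 [351.1, 256.6] 546 med [472.1 -33.   95.5] top mid [471.6 -33.7  96.1] zmax 98.6
tall_liner_center 0.86 [403.1, 264.9] 479 med [ 447.9 -117.7   97.9] top mid [ 447.1 -119.8   99.5] zmax 101.5
short_liner_center 0.69 [259.3, 225.6] 519 med [510.9 135.3  83
[... 419 characters left out ...]

red_jar_center 0.88 [326.4, 238.2] 638 med [482.1  60.6  91.6] top mid [487.6  52.2  96. ] zmax 98.5
blue_jar_center 0.95 [356.8, 213.2] 575 med [464.4 -21.3  92.7] top mid [468.7 -32.3  96.3] zmax 98.7
tall_liner_center 0.64 [390.2, 196.7] 539 med [ 441.2 -108.9   84.8] top mid [ 445.  -119.4   99.2] zmax 101.0
short_liner_center 0.82 [290.7, 261.6] 602 med [504.2 145.6  82.5] top mid [510.  138.7  84.7] zmax 86.9
flap_lug 0.82 [313.9, 207.0] 5410 med [563.2   6.3  71.4] top mid [561.2 -11.4  88.1] zmax 75.6
flap 0.58 [310.7, 202.9] 5412 med [562.8   8.   71.3] top mid [561.2 -11.4  88.1] zmax 75.6
case 0.79 [324.8, 218.7] 13051 med [521.1  13.6  51.8] top mid [548.3 -37.4  87.5] zmax 74.3
```

```bash
python3 - <<'E'
from h import *
c=bot.capture('top')
allp=pts(c,np.ones((400,640),bool))
# shelf top z~48: fit rectangle ; flap z~70
for lo,hi in((44,52),(66,74)):
    q=allp[(allp[:,2]>lo)&(allp[:,2]<hi)&(allp[:,0]>380)&(allp[:,0]<700)&(abs(allp[:,1])<330)]
    print(lo,len(q),cv2.minAreaRect(q[:,:2].astype(np.float32)))
d=bot.cut_out(c,'flap')[0];p=pts(c,d['pixels']);q=p[p[:,2]>80]
print(len(q),np.median(q,0),q.min(0),q.max(0))
d=p[p[:,2]<78];print(cv2.minAreaRect(d[:,:2].astype(np.float32)))
cv2.imwrite('pics/topc.png',cv2.resize(c['img'][120:340,180:480],None,fx=2.6,fy=2.6))
E
```

```text
44 4548 ((513.0234985351562, -23.295654296875), (414.7406005859375, 170.9224395751953), 76.31440734863281)
66 9514 ((549.4867553710938, 44.3140869140625), (607.644287109375, 153.7544403076172), 76.05093383789062)
48 [524.26924495  -2.27877367 101.77255818] [519.90953293  -9.32263937  83.49272239] [531.3591901    4.70188793 106.570277  ]
((568.1217041015625, -13.503219604492188), (351.49029541015625, 101.03623962402344), 76.11091613769531)
```

View pics/topc.png

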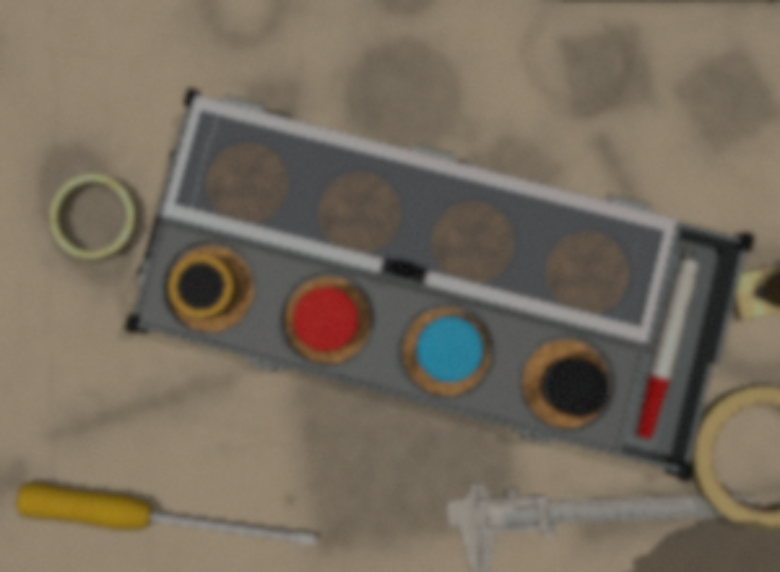

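View pics/scene0.png

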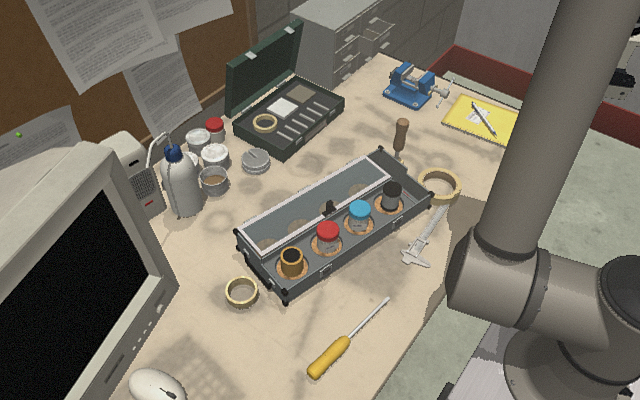

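Top view: row from left is short brass (≈205,285 in the crop), red jar (323,318), blue jar (450,349), tall liner (575,385). The lug is at (404,268). The case is yawed about -13.8° with its origin near (522,-1.6). I'll turn the tool to match and head over, checking for obstacles behind the case.

>>> apply_moves:
  motion: "0 0 0 9.6;0 0 0 9.6;0 0 0 9.6;0 0 0 9.5;0.018 -0.050 0 0;0.018 -0.050 0 0;0.018 -0.050 0 0;0.018 -0.050 0 0"
  fingers: -0.1

```text
time: 1.9
tool_pos: [335.9, -299.6, 226.9]
tcp_rot: [3.141, -0.001, -0.242]
contact_force: [0.9, -0.1, 0.2]
grip_width: 41.4
finger_force: 0.0
```

```bash
cat >> h.py <<'E'
A=np.radians(-13.8);O=np.array([522.3,-1.6,0])
M=np.array([[np.cos(A),-np.sin(A),0],[np.sin(A),np.cos(A),0],[0,0,1]])
def cs(p): return (np.asarray(p)-O)@M
def me():
    o=bot.get_obs();print('t',o['time'],'case tcp',cs(o['tool_pos']).round(1),'yaw deg',np.degrees(o['tcp_rot']).round(2),'q',o['joint_positions'].round(2),'grip',round(o['grip_width'],1),o['finger_force'],'F',o['contact_force'].round(1));return o
E
python3 - <<'E'
from h import *
me()
c=bot.capture('top');p=cs(pts(c,np.ones((400,640),bool)))
q=p[(p[:,0]>90)&(p[:,0]<260)&(abs(p[:,1])<200)]
for x in range(90,260,20): 
  print(x,[int(r[:,2].max()) if len(r:=q[(q[:,0]>=x)&(q[:,0]<x+20)&(q[:,1]>=y)&(q[:,1]<y+50)]) else None for y in range(-200,200,50)])
E
```

```text
t 1.9 case tcp [-110.  -333.9  226.9] yaw deg [ 1.7998e+02 -3.0000e-02 -1.3870e+01] q [-0.9   0.2   1.72  0.    1.22  0.91] grip 41.4 0.0 F [ 0.9 -0.1  0.2]
90 [69, 70, 3, 72, 73, 3, 71, 70]
110 [4, 4, 3, 3, 4, 3, 3, 4]
130 [4, 3, 4, 3, 4, 3, 3, 3]
150 [3, 4, 4, 4, 4, 3, 3, 3]
170 [3, 3, 4, 4, 3, 3, 4, 3]
190 [3, 3, 3, 4, 3, 3, 4, 4]
210 [4, 4, 3, 4, 4, 2, 4, 137]
230 [3, 46, 46, 45, 28, 3, 45, 180]
250 [32, 46, 43, 48, 28, 43, 43, 182]
```

>>> apply_moves:
  motion: "0.016 -0.048 0 0;0.016 -0.048 0 0;0.016 -0.048 0 0;0.016 -0.048 0 0;0.016 -0.048 0.010 0;0.016 -0.048 0.010 0;0.016 -0.046 0.010 0;0 0 0 0"

```text
time: 2.95
tool_pos: [524.5, -1.0, 195.6]
tcp_rot: [-3.141, 0.001, -0.238]
contact_force: [-0.1, 0.1, 0.5]
grip_width: 41.5
finger_force: 0.0
```

```bash
python3 - <<'E'
from h import *
o=me();c=bot.capture('wrist');cv2.imwrite('pics/w1.png',c['img']);W=wristW(o,c)
p=cs(pts(c,np.ones((400,640),bool),W))
q=p[(p[:,2]>88)&(p[:,2]<120)&(p[:,0]>-12)&(p[:,0]<20)&(abs(p[:,1])<20)]
print('lug',len(q),np.median(q,0).round(1),q.min(0).round(1),q.max(0).round(1))
for n in NAMES[:5]:
  for d in bot.cut_out(c,n)[:1]:
    r=cs(pts(c,d['pixels'],W)); 
    if len(r): 
      t=r[r[:,2]>np.percentile(r[:,2],95)-5]; print(n,d['p'],d['point'],len(t),((t.min(0)+t.max(0))/2).round(1),np.median(t,0).round(1))
E
```

```text
t 2.95 case tcp [  2.    1.1 195.6] yaw deg [-1.7998e+02  8.0000e-02 -1.3610e+01] q [-0.15  0.37  1.57  0.    1.2   1.66] grip 41.5 0.0 F [-0.1  0.1  0.5]
lug 213 [  7.    1.1 102.4] [ 0.6 -6.2 88.3] [ 10.    7.7 105.1]
red_jar_center 0.7 [321.8, 151.6] 34469 [43.1  0.3 86.7] [46.2  0.5 71.3]
blue_jar_center 0.75 [358.4, 231.9] 919 [-22.5 -42.2 144. ] [-31.2 -37.5  95.9]
tall_liner_center 0.71 [448.4, 236.4] 1035 [ -39.  -132.    97.8] [ -39.6 -130.7   98.6]
short_liner_center 0.82 [193.8, 233.9] 1407 [-42.  133.2  83.9] [-40.5 132.4  84.4]
```

View pics/w1.png

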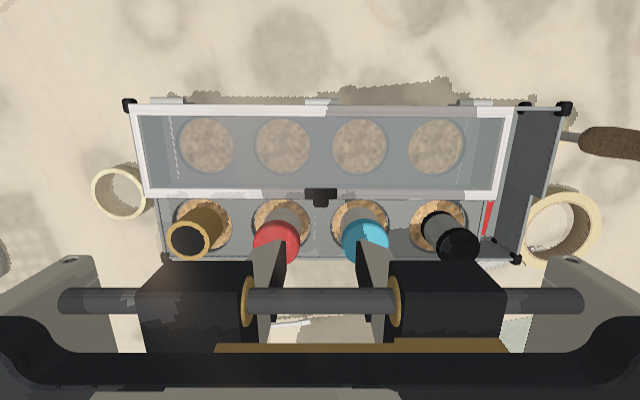

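The lug is at pixel (320,193), case (≈4.5, 0.8), with the tool just above it. All samples stand upright in their pockets.

>>> apply_moves:
  motion: "0.002 0 0.03 0;0 0 0.03 0;0 0 0.03 0;0 0 0.015 0;0 0 0.0125 0;0 0 0 0"

```text
time: 4.0
tool_pos: [525.6, -4.1, 79.0]
tcp_rot: [3.141, 0.001, -0.242]
contact_force: [1.3, 0.5, 0.2]
grip_width: 41.6
finger_force: 0.0
```

>>> apply_moves:
  motion: "0 0 0 0;0 0 0 0;0 0 0 0;0 0 0 0;0 0 0 0"
  fingers: -1

```text
time: 4.62
tool_pos: [526.7, -1.5, 79.8]
tcp_rot: [-3.138, -0.002, -0.242]
contact_force: [3.9, 11.5, 0.0]
grip_width: 13.7
finger_force: 30.0
```

```bash
python3 - <<'E'
from h import *
me()
# arc, grip at (x,z) rel hinge: r from (83,27)
h=(83,27.);
pr=None
for a in np.linspace(0,2.0,17):
    x=-h[0]*np.cos(a)+h[1]*np.sin(a); z=h[0]*np.sin(a)+h[1]*np.cos(a)
    if pr: print(round(a,3),round(x-pr[0],1),round(z-pr[1],1))
    pr=(x,z)
E
```

```text
t 4.625 case tcp [ 4.3  1.1 79.8] yaw deg [-1.7978e+02 -1.0000e-01 -1.3870e+01] q [-0.15  0.51  1.71  0.    0.92  1.66] grip 13.7 29.999564588069916 F [ 3.9 11.5  0. ]
0.125 4.0 10.1
0.25 5.2 9.6
0.375 6.4 8.8
0.5 7.4 8.0
0.625 8.4 7.0
0.75 9.2 5.9
0.875 9.8 4.7
1.0 10.4 3.4
1.125 10.7 2.1
1.25 10.9 0.7
1.375 10.9 -0.6
1.5 10.7 -2.0
1.625 10.4 -3.3
1.75 9.9 -4.6
1.875 9.3 -5.8
2.0 8.5 -6.9
```

>>> apply_moves:
  motion: "0.004 -0.0025 -0.010 0;0.0052 0 -0.0096 0;0.0064 0 -0.0088 0;0.0074 0 -0.008 0;0.0084 0 -0.007 0;0.0092 0 -0.0059 0;0.0098 0 -0.0047 0;0.0104 0 -0.0034 0"

```text
time: 5.62
tool_pos: [585.8, -16.2, 138.1]
tcp_rot: [-3.141, -0.001, -0.242]
contact_force: [-4.1, 2.1, 0.8]
grip_width: 13.3
finger_force: 30.0
```

>>> apply_moves:
  motion: "0.0107 0 -0.002 0;0.0109 0 -0.0007 0;0.0109 0 0.0006 0;0.0107 0 0.002 0;0.0104 0 0.0033 0;0.0099 0 0.0046 0;0.0093 0 0.0058 0;0.0055 0 0.0043 0"

```text
time: 6.62
tool_pos: [664.3, -35.7, 120.4]
tcp_rot: [-3.141, -0.007, -0.242]
contact_force: [1.6, -0.0, 5.0]
grip_width: 13.4
finger_force: 30.0
```

```bash
python3 - <<'E'
from h import *
me();c=bot.capture('scene');cv2.imwrite('pics/s2.png',c['img'])
E
```

```text
t 6.625 case tcp [146.    0.7 120.4] yaw deg [-179.99   -0.38  -13.87] q [-0.17  0.68  1.25 -0.    1.21  1.64] grip 13.4 30.001533329486847 F [ 1.6 -0.   5. ]
```

View pics/s2.png

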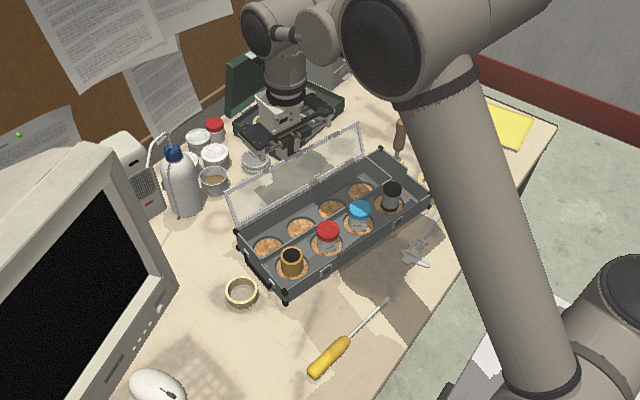

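The flap leans back at about 2.0 rad, edge at (225,190) to (360,125). Releasing and withdrawing.

>>> apply_moves:
  motion: "0 0 0 0;0 0 0 0;0 0 0 0;0.003 0 -0.015 0;0.003 0 -0.03 0;0.003 0 -0.04 0;-0.02 0 -0.02 0;-0.03 0 0 0"
  fingers: 0

```text
time: 7.68
tool_pos: [622.6, -25.2, 226.9]
tcp_rot: [-3.141, -0.006, -0.242]
contact_force: [-0.1, -0.7, -0.1]
grip_width: 46.0
finger_force: 0.0
```

>>> apply_moves:
  motion: "-0.05 -0.01 0 0;-0.05 -0.01 0 0;-0.05 -0.01 0 0;-0.010 -0.01 0 0;0 0 0 0"
  fingers: 0.45

```text
time: 8.3
tool_pos: [476.5, 52.7, 225.0]
tcp_rot: [-3.141, -0.003, -0.24]
contact_force: [0.8, 0.5, -0.5]
grip_width: 66.6
finger_force: 0.0
```

```bash
cat >> h.py <<'E'
def circ(name,cams=('top','scene')):
    for n in cams:
        c=bot.capture(n)
        for d in bot.cut_out(c,name)[:1]:
            r=cs(pts(c,d['pixels'])); zt=np.percentile(r[:,2],90); t=r[abs(r[:,2]-zt)<6]
            print(n,name,round(d['p'],2),len(t),'mid',((np.percentile(t,2,0)+np.percentile(t,98,0))/2).round(1),'med',np.median(t,0).round(1))
E
python3 - <<'E'
from h import *
me()
for n in NAMES[:4]: circ(n)
c=bot.capture('top');p=cs(pts(c,np.ones((400,640),bool)))
# bay extents: heights along y at x=40 ; along x at y=0
print([(y,int(np.median(r[:,2]))) for y in list(range(-200,-140,4))+list(range(140,205,4)) if len(r:=p[(abs(p[:,0]-25)<12)&(abs(p[:,1]-y)<2)])])
print([(x,int(np.median(r[:,2]))) for x in range(-20,130,5) if len(r:=p[(abs(p[:,0]-x)<2.5)&(abs(p[:,1]-88)<12)])])
cv2.imwrite('pics/t3.png',cv2.resize(c['img'][120:340,180:480],None,fx=2.6,fy=2.6))
E
```

```text
t 8.3 case tcp [-57.4  41.8 225. ] yaw deg [-1.7998e+02 -1.5000e-01 -1.3770e+01] q [-0.05  0.26  1.65 -0.    1.23  1.76] grip 66.6 0.0 F [ 0.8  0.5 -0.5]
scene red_jar_center 0.61 326 mid [-46.6  44.6  95.8] med [-47.3  46.1  95.9]
scene blue_jar_center 0.96 314 mid [-44.7 -42.2  95.5] med [-44.9 -41.3  95.9]
top tall_liner_center 0.9 376 mid [ -44.9 -131.8   98.4] med [ -45.1 -131.6   98.2]
scene tall_liner_center 0.59 221 mid [ -48.4 -132.    98.1] med [ -48.5 -131.1   98.4]
scene short_liner_center 0.37 416 mid [124.1 103.8 139.7] med [124.3 107.  140. ]
[(-200, 17), (-196, 11), (-192, 2), (-180, 65), (-176, 40), (-172, 13), (-168, 13), (-164, 13), (-160, 10), (-156, 7), (-152, 6), (-148, 6), (-144, 5), (140, 6), (144, 5), (148, 6), (152, 6), (156, 6), (160, 7), (164, 14), (168, 13), (172, 13), (176, 40), (180, 64), (192, 13), (196, -1), (200, 0), (204, -1)]
[(-20, 547), (30, 13), (35, 13), (40, 12), (45, 13), (50, 14), (55, 13), (60, 13), (65, 13), (70, 13), (75, 13), (80, 14), (85, 64), (90, 78), (95, 86), (100, 94), (105, 103), (110, 112), (115, 120), (120, 128), (125, 138)]
```

View pics/t3.png

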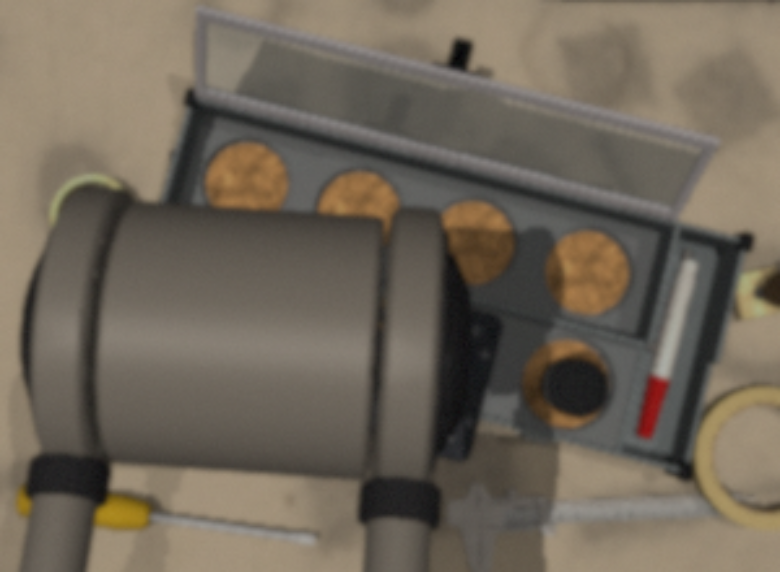

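>>> apply_moves:
  motion: "0.006 0 0.03 0;0.006 0 0.03 0;0 -0.0015 0.03 0;0 0 0 0"

```text
time: 9.65
tool_pos: [486.4, 50.8, 132.0]
tcp_rot: [3.141, 0.005, -0.242]
contact_force: [0.1, 0.1, 1.0]
grip_width: 66.7
finger_force: 0.0
```

```bash
python3 - <<'E'
from h import *
o=me();c=bot.capture('wrist');print(c['mount'].round(2));W=wristW(o,c);cv2.imwrite('pics/w4.png',c['img'])
for n in NAMES[:4]:
  for d in bot.cut_out(c,n)[:1]:
    r=cs(pts(c,d['pixels'],W)); r=r[(r[:,2]>75)&(r[:,2]<106)]
    print(n,d['p'],d['point'],len(r),((np.percentile(r,2,0)+np.percentile(r,98,0))/2).round(1))
E
```

```text
t 9.65 case tcp [-47.4  42.3 132. ] yaw deg [179.94   0.27 -13.84] q [-0.05  0.38  1.75 -0.    1.01  1.76] grip 66.7 0.0 F [0.1 0.1 1. ]
[[   0.     -0.95   -0.31   85.79]
 [   1.      0.      0.      0.33]
 [  -0.     -0.31    0.95 -157.93]
 [   0.      0.      0.      1.  ]]
red_jar_center 0.82 [317.3, 218.1] 3082 [-40.6  44.1  91.2]
blue_jar_center 0.64 [431.4, 214.0] 3408 [-39.  -40.9  89.7]
tall_liner_center 0.74 [549.3, 215.2] 3387 [ -42.4 -131.    88.2]
short_liner_center 0.81 [205.2, 210.0] 2726 [-40.8 132.4  81.4]
```

View pics/w4.png

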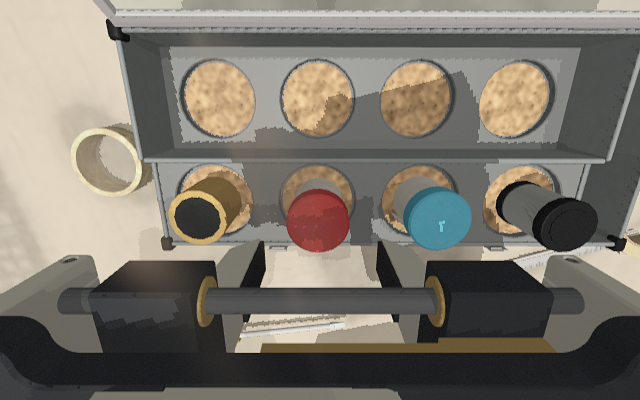

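Red jar lies at pixel (317,218), between the fingers; the rear pockets are clear. Descending on the red jar.

>>> apply_moves:
  motion: "0.003 -0.0015 0.02 0;0 0 0.02 0;0 0 0.015 0;0 0 0.007 0;0 0 0 0"

```text
time: 10.52
tool_pos: [491.3, 51.4, 72.0]
tcp_rot: [3.142, -0.0, -0.242]
contact_force: [-0.0, -0.7, 0.5]
grip_width: 66.5
finger_force: 0.0
```

>>> apply_moves:
  motion: "0 0 0 0;0 0 0 0;0 0 0 0;0 0 0 0"
  fingers: -0.3

```text
time: 11.02
tool_pos: [491.4, 51.4, 72.1]
tcp_rot: [-3.142, -0.001, -0.242]
contact_force: [-0.9, 0.7, 3.5]
grip_width: 44.5
finger_force: 30.0
```

>>> apply_moves:
  motion: "0 0 -0.012 0;0 0 -0.02 0;0 0 -0.02 0;0.015 0 0 0;0.03 0 0 0;0.025 0 0 0;0.011 0 0 0;0 0 0 0"

```text
time: 12.02
tool_pos: [569.6, 32.0, 123.6]
tcp_rot: [3.141, 0.001, -0.242]
contact_force: [-0.9, -1.4, -1.1]
grip_width: 44.6
finger_force: 30.0
```

```bash
python3 - <<'E'
from h import *
me();c=bot.capture('scene');cv2.imwrite('pics/s5.png',cv2.resize(c['img'][80:320,180:480],None,fx=2.5,fy=2.5))
E
```

```text
t 12.025 case tcp [ 37.9  43.9 123.6] yaw deg [ 1.7999e+02  3.0000e-02 -1.3860e+01] q [-0.08  0.52  1.54 -0.    1.08  1.73] grip 44.6 29.99981939792633 F [-0.9 -1.4 -1.1]
```

View pics/s5.png

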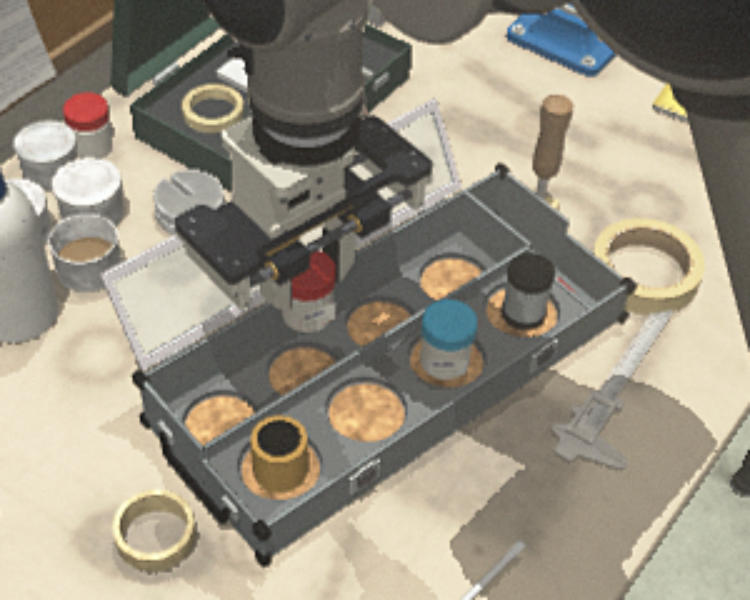

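Red jar held upright over its rear pocket. Lowering.

>>> apply_moves:
  motion: "0.001 0 0.02 0;0 0 0.025 0;0 0 0.02 0;0 0 0.01 0;0 0 0.005 0;0 0 0 0"

```text
time: 12.82
tool_pos: [570.7, 31.9, 44.0]
tcp_rot: [3.142, -0.0, -0.242]
contact_force: [0.2, -0.1, -0.6]
grip_width: 44.9
finger_force: 30.0
```

>>> apply_moves:
  motion: "0 0 0.003 0;0 0 0.0025 0;0 0 0 0;0 0 0 0"

```text
time: 13.32
tool_pos: [570.7, 31.8, 38.3]
tcp_rot: [3.142, -0.0, -0.242]
contact_force: [-1.5, -0.5, -0.8]
grip_width: 44.8
finger_force: 30.0
```

>>> apply_moves:
  motion: "0 0 0.001 0;0 0 0 0"

```text
time: 13.58
tool_pos: [570.9, 31.8, 38.1]
tcp_rot: [3.142, -0.001, -0.242]
contact_force: [-1.6, -0.6, 6.4]
grip_width: 44.9
finger_force: 30.0
```

>>> apply_moves:
  motion: "0 0 0 0;0 0 0 0;0 0 0 0;0 0 -0.01 0;0 0 -0.03 0;0 0 -0.03 0;0 0 -0.02 0;0 0 -0.005 0"
  fingers: 0.35

```text
time: 14.58
tool_pos: [571.6, 31.8, 134.1]
tcp_rot: [-3.141, -0.003, -0.242]
contact_force: [0.4, 0.3, -0.7]
grip_width: 61.8
finger_force: 0.0
```

>>> apply_moves:
  motion: "-0.02 0.02 0 0;-0.025 0.025 0 0;-0.022 0.025 0 0;-0.015 0.017 0 0;0 0 0 0"
  fingers: 0.45

```text
time: 15.2
tool_pos: [469.2, -33.5, 131.9]
tcp_rot: [3.141, 0.001, -0.243]
contact_force: [0.4, -0.7, 0.2]
grip_width: 66.5
finger_force: 0.0
```

```bash
python3 - <<'E'
from h import *
me();circ('red_jar_center',('scene','top'));circ('blue_jar_center',('scene','top'))
c=bot.capture('scene');cv2.imwrite('pics/s6.png',cv2.resize(c['img'][80:320,180:480],None,fx=2.5,fy=2.5))
E
```

```text
t 15.2 case tcp [-44.  -43.6 131.9] yaw deg [ 1.7999e+02  7.0000e-02 -1.3940e+01] q [-0.23  0.35  1.81 -0.    0.99  1.58] grip 66.5 0.0 F [ 0.4 -0.7  0.2]
scene red_jar_center 0.64 286 mid [35.4 43.9 61.3] med [35.2 44.  61.7]
top red_jar_center 0.82 370 mid [38.  44.4 62. ] med [40.2 45.7 61.8]
scene blue_jar_center 0.85 294 mid [-45.3 -42.1  95.7] med [-46.2 -42.1  96.1]
```

View pics/s6.png

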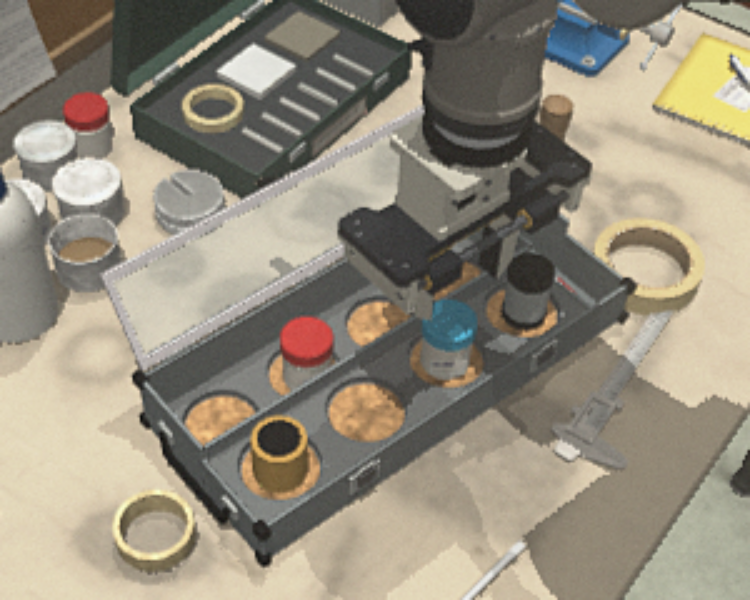

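Red jar stands upright in its rear pocket (306,345), top at z≈62. Now the blue jar.

>>> apply_moves:
  motion: "0 -0.001 0.02 0;0 0 0.02 0;0 0 0.015 0;0 0 0.006 0;0 0 0 0"

```text
time: 16.27
tool_pos: [470.5, -32.0, 71.1]
tcp_rot: [3.142, 0.0, -0.242]
contact_force: [-0.4, -0.7, 1.0]
grip_width: 66.4
finger_force: 0.0
```

>>> apply_moves:
  motion: "0 0 0 0;0 0 0 0;0 0 0 0;0 0 0 0"
  fingers: -0.3

```text
time: 16.77
tool_pos: [470.8, -32.2, 71.6]
tcp_rot: [3.141, -0.001, -0.242]
contact_force: [-1.0, -0.4, 4.1]
grip_width: 44.7
finger_force: 30.0
```

>>> apply_moves:
  motion: "0 0 -0.012 0;0 0 -0.02 0;0 0 -0.02 0;0.015 0 0 0;0.03 0 0 0;0.025 0 0 0;0.011 0 0 0;0 0 0 0"

```text
time: 17.77
tool_pos: [549.0, -51.4, 123.1]
tcp_rot: [3.142, 0.001, -0.242]
contact_force: [-0.7, -0.9, -1.0]
grip_width: 45.0
finger_force: 30.0
```

```bash
python3 - <<'E'
from h import *
me()
E
```

```text
t 17.775 case tcp [ 37.8 -42.  123.1] yaw deg [ 1.800e+02  4.000e-02 -1.385e+01] q [-0.23  0.49  1.6  -0.    1.06  1.58] grip 45.0 29.999883770942688 F [-0.7 -0.9 -1. ]
```

>>> apply_moves:
  motion: "0.001 0.001 0.02 0;0 0 0.025 0;0 0 0.02 0;0 0 0.01 0;0 0 0.005 0;0 0 0.003 0;0 0 0.002 0;0 0 0 0"

```text
time: 18.77
tool_pos: [550.0, -52.7, 38.4]
tcp_rot: [3.141, -0.0, -0.242]
contact_force: [-0.1, -0.1, -1.7]
grip_width: 44.7
finger_force: 30.0
```

>>> apply_moves:
  motion: "0 0 0.001 0;0 0 0.0005 0;0 0 0 0"

```text
time: 19.15
tool_pos: [550.2, -52.8, 37.6]
tcp_rot: [3.141, -0.001, -0.242]
contact_force: [-2.6, 0.3, 5.7]
grip_width: 44.6
finger_force: 30.0
```

>>> apply_moves:
  motion: "0 0 0 0;0 0 0 0;0 0 0 0;0 0 -0.01 0;0 0 -0.03 0;0 0 -0.03 0;0 0 -0.02 0;0 0 -0.005 0"
  fingers: 0.35

```text
time: 20.15
tool_pos: [550.7, -52.8, 133.6]
tcp_rot: [3.142, -0.003, -0.242]
contact_force: [-0.4, 0.8, 0.5]
grip_width: 61.9
finger_force: 0.0
```

>>> apply_moves:
  motion: "-0.02 0.02 0 0;-0.025 0.025 0 0;-0.023 0.025 0 0;-0.017 0.02 0 0;0 0 0 0;0 0 0 0"
  fingers: 0.45

```text
time: 20.9
tool_pos: [446.3, -119.5, 131.6]
tcp_rot: [-3.141, -0.0, -0.242]
contact_force: [0.4, 0.4, 0.4]
grip_width: 66.6
finger_force: 0.0
```

```bash
python3 - <<'E'
from h import *
o=me();circ('blue_jar_center',('scene','top'));circ('tall_liner_center',('scene',))
c=bot.capture('wrist');W=wristW(o,c);cv2.imwrite('pics/w7.png',c['img'])
for n in NAMES[:3]:
  for d in bot.cut_out(c,n)[:1]:
    r=cs(pts(c,d['pixels'],W)); t=r[abs(r[:,2]-np.percentile(r[:,2],85))<5]
    print(n,d['p'],d['point'],len(t),((np.percentile(t,2,0)+np.percentile(t,98,0))/2).round(1))
E
```

```text
t 20.9 case tcp [ -45.6 -132.6  131.6] yaw deg [-1.7999e+02 -2.0000e-02 -1.3860e+01] q [-0.43  0.34  1.83  0.    0.98  1.38] grip 66.6 0.0 F [0.4 0.4 0.4]
scene blue_jar_center 0.77 257 mid [ 36.8 -41.7  61.7] med [ 36.8 -41.4  61.9]
top blue_jar_center 0.61 467 mid [ 39.7 -43.7  61.5] med [ 39.5 -43.8  61.7]
scene tall_liner_center 0.79 200 mid [ -48.2 -132.3   98.1] med [ -49.4 -132.4   98.6]
red_jar_center 0.86 [92.9, 105.7] 3259 [40.  42.1 61. ]
blue_jar_center 0.76 [206.8, 103.0] 3169 [ 41.7 -44.4  61.7]
tall_liner_center 0.62 [320.1, 220.3] 2248 [ -42.5 -132.9   98.2]
```

View pics/w7.png

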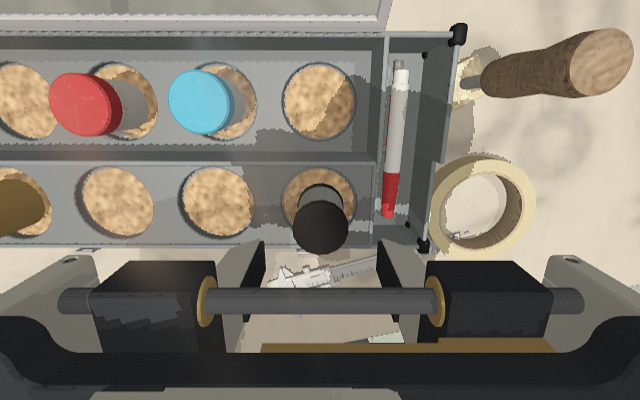

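Red and blue jars stand in their rear pockets; the tall liner (320,220) is between the fingers. Descending on it.

>>> apply_moves:
  motion: "0 0 0.02 0;0 0 0.02 0;0 0 0.015 0;0 0 0.010 0;0 0 0 0"

```text
time: 22.02
tool_pos: [445.5, -119.6, 66.3]
tcp_rot: [-3.141, 0.001, -0.242]
contact_force: [0.3, -0.8, 1.1]
grip_width: 66.6
finger_force: 0.0
```

>>> apply_moves:
  motion: "0 0 0 0;0 0 0 0;0 0 0 0;0 0 0 0"
  fingers: -0.4

```text
time: 22.52
tool_pos: [446.1, -119.8, 67.1]
tcp_rot: [3.141, -0.001, -0.242]
contact_force: [-0.0, -0.5, 3.3]
grip_width: 39.6
finger_force: 30.0
```

>>> apply_moves:
  motion: "0 0 -0.012 0;0 0 -0.02 0;0 0 -0.02 0;0.015 0 0 0;0.03 -0.002 0 0;0.025 -0.002 0 0;0.011 0 0 0;0 0 0 0"

```text
time: 23.52
tool_pos: [525.3, -135.2, 118.7]
tcp_rot: [3.142, 0.001, -0.241]
contact_force: [-0.3, 0.6, -2.4]
grip_width: 39.4
finger_force: 30.0
```

```bash
python3 - <<'E'
from h import *
o=me()
E
```

```text
t 23.525 case tcp [  34.7 -129.   118.7] yaw deg [ 1.800e+02  3.000e-02 -1.384e+01] q [-0.39  0.48  1.63 -0.    1.03  1.42] grip 39.4 29.999738931655884 F [-0.3  0.6 -2.4]
```

>>> apply_moves:
  motion: "0.003 -0.001 0.02 0;0 0 0.025 0;0 0 0.02 0;0 0 0.01 0;0 0 0.005 0;0 0 0.003 0;0 0 0.001 0;0 0 0 0"

```text
time: 24.52
tool_pos: [528.8, -135.0, 35.1]
tcp_rot: [3.141, -0.001, -0.242]
contact_force: [-0.0, -0.6, -1.0]
grip_width: 39.7
finger_force: 30.0
```

>>> apply_moves:
  motion: "0 0 0.001 0;0 0 0.0005 0;0 0 0 0"

```text
time: 24.9
tool_pos: [528.6, -134.9, 33.2]
tcp_rot: [3.142, -0.0, -0.242]
contact_force: [-0.0, 0.3, -1.5]
grip_width: 39.5
finger_force: 30.0
```

>>> apply_moves:
  motion: "0 0 0.001 0;0 0 0 0"

```text
time: 25.15
tool_pos: [528.7, -135.0, 33.1]
tcp_rot: [3.141, -0.001, -0.242]
contact_force: [-2.8, 0.0, 5.7]
grip_width: 39.3
finger_force: 30.0
```

>>> apply_moves:
  motion: "0 0 0 0;0 0 0 0;0 0 0 0;0 0 -0.01 0;0 0 -0.03 0;0 0 -0.03 0;0 0 -0.02 0;0 0 -0.01 0"
  fingers: 0.1

```text
time: 26.15
tool_pos: [529.1, -135.1, 133.9]
tcp_rot: [3.141, -0.002, -0.242]
contact_force: [-0.2, 0.3, -0.2]
grip_width: 50.4
finger_force: 0.0
```

>>> apply_moves:
  motion: "-0.015 -0.025 0 0;-0.015 -0.045 0 0;-0.015 -0.045 0 0;-0.015 -0.045 0 0;-0.01 -0.045 0 0;-0.01 -0.035 0 0;-0.003 -0.02 0 0;0 0 0 0"
  fingers: 0.45

```text
time: 27.15
tool_pos: [509.8, 138.5, 131.9]
tcp_rot: [3.141, 0.001, -0.239]
contact_force: [-0.1, 0.2, 0.9]
grip_width: 66.6
finger_force: 0.0
```

```bash
python3 - <<'E'
from h import *
o=me();circ('tall_liner_center',('scene','top'));circ('short_liner_center',('scene',))
c=bot.capture('wrist');W=wristW(o,c);cv2.imwrite('pics/w8.png',c['img'])
for n in NAMES[:4]:
  for d in bot.cut_out(c,n)[:1]:
    r=cs(pts(c,d['pixels'],W)); t=r[abs(r[:,2]-np.percentile(r[:,2],85))<5]
    print(n,d['p'],d['point'],len(t),((np.percentile(t,2,0)+np.percentile(t,98,0))/2).round(1))
E
```

```text
t 27.15 case tcp [-45.5 133.1 131.9] yaw deg [ 1.7998e+02  3.0000e-02 -1.3710e+01] q [ 0.12  0.44  1.65 -0.    1.05  1.93] grip 66.6 0.0 F [-0.1  0.2  0.9]
scene tall_liner_center 0.88 195 mid [  36.5 -128.    64. ] med [  36.  -126.4   64.8]
top tall_liner_center 0.82 370 mid [  38.5 -128.3   64.6] med [  38.4 -128.4   64.2]
scene short_liner_center 0.9 352 mid [-45.1 133.4  84.3] med [-46.5 134.2  84.5]
red_jar_center 0.71 [444.6, 14.6] 5153 [95.6 61.2 87.3]
blue_jar_center 0.89 [544.4, 103.0] 3243 [ 41.3 -39.8  60.8]
tall_liner_center 0.7 [614.8, 106.6] 486 [  37.9 -112.4   46.8]
short_liner_center 0.63 [315.8, 212.2] 2489 [-42.1 135.4  83.9]
```

View pics/w8.png

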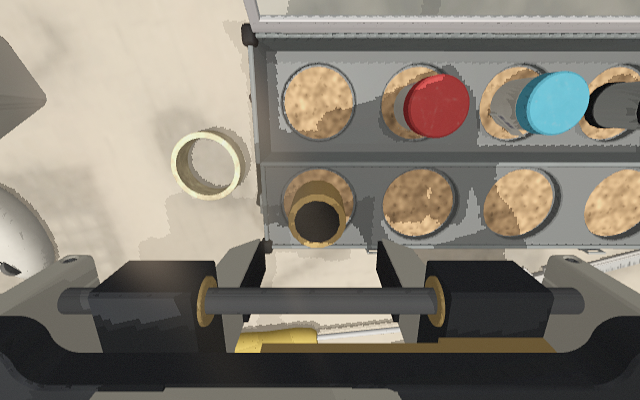

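Tall liner stands in its rear pocket; the short liner (316,212) is below the tool. Checking the clearance on the left side before I lower.

```bash
python3 - <<'E'
from h import *
c=bot.capture('scene');p=cs(pts(c,np.ones((400,640),bool)))
for y in range(190,330,20):
  print(y,[int(np.percentile(r[:,2],98)) if len(r:=p[(p[:,0]>=x)&(p[:,0]<x+40)&(p[:,1]>=y)&(p[:,1]<y+20)])>3 else None for x in range(-120,160,40)])
E
```

```text
190 [466, 488, 480, 21, 3, 2, 3]
210 [240, 242, 242, 26, 3, 2, 2]
230 [2, 25, 23, 26, 3, 2, 2]
250 [3, 14, 26, 26, 2, 2, 3]
270 [2, 2, 3, 2, 2, 2, 2]
290 [2, 2, 2, 2, 2, 2, 2]
310 [3, 2, 2, 2, 3, 3, 1]
```

>>> apply_moves:
  motion: "0.001 -0.001 0.02 0;0 0 0.015 0;0 0 0 0"

```text
time: 28.12
tool_pos: [510.5, 138.0, 96.0]
tcp_rot: [3.14, 0.003, -0.242]
contact_force: [-0.2, -0.1, 0.7]
grip_width: 66.5
finger_force: 0.0
```

>>> apply_moves:
  motion: "0 0 0.02 0;0 0 0.012 0;0 0 0.007 0;0 0 0 0"

```text
time: 28.62
tool_pos: [511.3, 138.1, 58.0]
tcp_rot: [3.141, 0.001, -0.242]
contact_force: [0.7, 0.7, -0.6]
grip_width: 66.4
finger_force: 0.0
```

>>> apply_moves:
  motion: "0 0 0 0;0 0 0 0;0 0 0 0;0 0 0 0"
  fingers: -0.3

```text
time: 29.12
tool_pos: [511.7, 138.1, 58.6]
tcp_rot: [-3.141, -0.001, -0.242]
contact_force: [-0.6, 0.6, 2.8]
grip_width: 43.2
finger_force: 30.0
```

>>> apply_moves:
  motion: "0 0 -0.012 0;0 0 -0.02 0;0 0 -0.02 0;0.015 0 0 0;0.03 0.002 0 0;0.025 0.003 0 0;0.011 0 0 0;0 0 0 0"

```text
time: 30.12
tool_pos: [588.9, 113.6, 109.3]
tcp_rot: [3.141, 0.001, -0.242]
contact_force: [-0.3, 0.1, -2.7]
grip_width: 43.3
finger_force: 30.0
```

```bash
python3 - <<'E'
from h import *
o=me()
E
```

```text
t 30.125 case tcp [ 37.2 127.8 109.3] yaw deg [ 1.7998e+02  7.0000e-02 -1.3880e+01] q [ 0.06  0.59  1.47 -0.    1.09  1.88] grip 43.3 29.999727308750153 F [-0.3  0.1 -2.7]
```

>>> apply_moves:
  motion: "0.001 0 0.02 0;0 0 0.025 0;0 0 0.02 0;0 0 0.01 0;0 0 0.005 0;0 0 0.002 0;0 0 0.001 0;0 0 0 0"

```text
time: 31.12
tool_pos: [590.1, 113.6, 27.6]
tcp_rot: [-3.141, -0.001, -0.242]
contact_force: [-0.8, 0.4, -1.6]
grip_width: 43.4
finger_force: 30.0
```

>>> apply_moves:
  motion: "0 0 0.001 0;0 0 0.0005 0;0 0 0 0"

```text
time: 31.5
tool_pos: [589.8, 113.6, 25.7]
tcp_rot: [3.141, 0.0, -0.242]
contact_force: [0.1, 0.1, -2.2]
grip_width: 43.8
finger_force: 30.0
```

>>> apply_moves:
  motion: "0 0 0.001 0;0 0 0.0005 0;0 0 0 0"

```text
time: 31.88
tool_pos: [589.9, 113.6, 24.6]
tcp_rot: [3.142, -0.0, -0.242]
contact_force: [-1.5, -0.1, 2.6]
grip_width: 43.5
finger_force: 30.0
```

Touching down; release with a small opening and withdraw.

>>> apply_moves:
  motion: "0 0 0 0;0 0 0 0;0 0 0 0;0 0 -0.01 0;0 0 -0.03 0;0 0 -0.03 0;0 0 -0.03 0;0 0 -0.02 0"
  fingers: 0.15

```text
time: 32.88
tool_pos: [590.5, 113.7, 146.7]
tcp_rot: [-3.141, -0.003, -0.242]
contact_force: [-0.2, -0.3, -0.0]
grip_width: 52.7
finger_force: 0.0
```

>>> apply_moves:
  motion: "-0.03 0 -0.02 0;-0.05 0 -0.02 0;-0.05 0.02 -0.02 0;-0.04 0.04 0 0;-0.01 0.05 0 0;0 0.05 0 0;0 0.05 0 0;0 0 0 0"

```text
time: 33.88
tool_pos: [364.4, -49.8, 205.0]
tcp_rot: [3.141, -0.002, -0.247]
contact_force: [-0.3, 0.2, -0.8]
grip_width: 52.6
finger_force: 0.0
```

```bash
python3 - <<'E'
from h import *
o=me()
for n in NAMES[:4]: circ(n)
c=bot.capture('scene');cv2.imwrite('pics/s9.png',cv2.resize(c['img'][80:320,180:480],None,fx=2.5,fy=2.5))
E
```

```text
t 33.875 case tcp [-141.9  -84.5  205. ] yaw deg [ 1.7996e+02 -1.0000e-01 -1.4160e+01] q [-0.34  0.07  1.94 -0.    1.13  1.47] grip 52.6 0.0 F [-0.3  0.2 -0.8]
top red_jar_center 0.63 447 mid [37.6 42.7 61.5] med [37.8 42.9 61.6]
scene red_jar_center 0.66 290 mid [34.5 44.4 61.7] med [34.7 44.9 61.7]
top blue_jar_center 0.69 458 mid [ 39.6 -43.6  61.6] med [ 39.5 -43.7  61.6]
scene blue_jar_center 0.91 268 mid [ 37.  -42.6  62. ] med [ 37.  -42.4  62.2]
top tall_liner_center 0.82 372 mid [  38.4 -128.4   63.8] med [  38.3 -128.6   64.1]
scene tall_liner_center 0.6 184 mid [  35.5 -128.2   64.5] med [  35.6 -127.5   64.6]
top short_liner_center 0.78 396 mid [ 37.7 126.7  50. ] med [ 38.  126.1  50.1]
scene short_liner_center 0.67 294 mid [ 35.6 127.7  50.4] med [ 34.9 127.9  50.3]
```

View pics/s9.png

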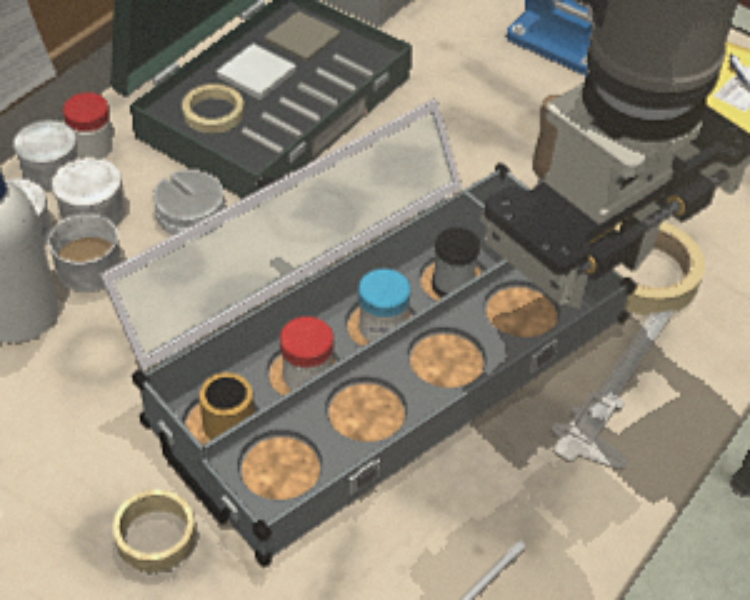

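All four samples stand upright in the rear pockets, in their original order, at (227,400), (306,345), (383,300) and (457,262). The flap leans open and the robot is clear of everything.

```bash
python3 -c "
from plant import bot
print(bot.close_job())"
```

```text
the job is handed in; nothing more can be done
None
```

The job is handed in at about 34 s: all four samples stand upright in the rear pockets straight behind their old ones, in the same order, and the flap is leaning open.

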